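# Key a seed plate into an inclined seed-metering bowl

## Robot

A 6-joint arm with a two-finger parallel gripper is mounted at the origin on a cart in front of the work surface, level with it; the furniture and walls round the work are solid. World frame = base frame: x ahead of the robot, y to its left, z up, the work surface at z = 0. Lengths are in m, angles in rad, forces in N, time in s.
With the tool pointing down it reaches from about 0.275 to 0.975 m from the base axis. Payload 8.4 kg.
Tool frame: the origin (TCP) lies at the very end of the fingers, on their centre line; the grasp point (between the pads) lies 19 mm behind it (ctrl.grip_depth is the distance from the TCP to the grasp point, in m); z points along the fingers, y is the line along which they close (so a half turn about z gives the same grasp; the last joint's range is limited). The gripper opens to 92 mm and grips with 3 to 60 N. Pads are 20 mm wide; open, the fingers measure 128 mm over their backs; the gripper's body (75 mm by 189 mm) begins 69 mm behind the grasp point.
Start: joints at [-1.138, 0.353, 1.633, -0, 1.155, -0.002], TCP at [0.263, -0.567, 0.215] pointing down, gripper open.
Joint ranges: [-2.63, 2.63], [-0.92, 2.1], [0.06, 2.66], [-1.3, 4.44], [0, 2.69], [-3.02, 3.02]. Speed limits (rad/s): [2.22, 2.22, 2.79, 3.14, 3.14, 3.14].

## Interface

Orientations are given as a rotation vector (axis times angle).
In Python, from rig import ctrl gives the robot as it stands.
- The arm moves only by the tool play_rows, never from a script. Its argument "commands" is a list of rows, each an object of numbers: "claw": the opening, from 0 (shut) to 1 (fully open); "dx", "dy", "dz": the shift along the tool's x, y, z in mm; "yaw": the turn about the tool's z in rad. A call has 1 to 12 rows; each row shifts and turns the commanded pose from where the row before left it, along the tool's axes as they then stand; what a row does not reach is not made up. A row lasts 1/8 s, in which the tool goes at most 62.5 mm and 10.7 degrees, less where a joint would pass 70% of its speed; a pose out of reach is approached as far as the arm can. A call with a gripper value outside its range is refused whole. The fingers move at their own pace and stop on an object; "grip_force" is the grip in N (left out, the last holds). Time passes only in rows, so rows that do not move let the fingers close. It gives the time, the measured TCP pose, the force, the opening and the grip force at its end, in the units of the state.
- ctrl.get_obs(): the state, without advancing time (a new reading comes with each control period).
- ctrl.capture(name): name is "side" or "top" or "wrist"; returns (picture, depth): 400x640x3 uint8, red, green, blue; 400x640 float32, m along the optical axis (not along the pixel's ray), 0 where there is no reading.
- ctrl.camera_params(name): a dict with "K" (3x3 intrinsics, pixels), "extrinsics" (4x4, takes a point from world to camera coordinates). Camera axes: x right, y down, z forward; pixel columns grow to the right and rows downward; lengths in m; the calibration is good to about 2 mm. A picture is of the moment at which its call begins: read the wrist's pose just before it. camera_params takes no time and is no camera call; for the wrist camera it gives the pose at the moment of the call.
- ctrl.close_job(): hands the job in; it is judged then, once.
Trained networks look in the newest picture that a camera, given by its name, has taken for a name from the list of things; names that differ only in an ending like _2 or _b are one class to them, and where a whole thing is asked for, a point or a joint stands for the part that bears it (a point fixed in the world has none). Each returns a list of dicts, best first, with "confidence" (0 to 1); they miss things now and then, are a little off and sometimes report something else, mostly with a low value. They report only what shows in the picture. A call takes as long as a camera call. They do not tell look-alikes from the thing itself.
- ctrl.masks_of(camera, name): "mask" (400x640 bool, what is visible of it) and "at" ([row, column] in pixels, amid what is visible of it).
The state is a dict: "t": time; "joint_positions": joint angles; "dq": joint speeds; "joint_efforts": joint torques, N m; "tcp_pos": TCP position; "tool_rot": TCP orientation; "wrist_force": force on the tool from outside, world axes, zero at the start; "torque": the same for the moment, N m; "grip_width": finger opening in m; "finger_force": force on a finger pad.
Only numpy, scipy, OpenCV 4.12 (cv2) and the standard library are available. Lean on these libraries where they do the work, as an engineer would, in place of code of your own. Each camera call takes 0.05 s, during which the arm holds its last target. There are 200 camera calls.

## Task

Fit the seed plate that has the six large round cells into the sloping bowl of the seed-metering stand. The slot under the plate has to be turned to match the drive tongue on the bowl's floor, which may have stopped at any angle within about 45 degrees of the uphill-downhill line, so feel for it: the plate must drop right home, flat on the floor and flush with the rim, and be let go. Leave the other plate, the beaker and the petri dish where they stand.

Things in the scene. Friction and masses are not known exactly. Their poses are not given: they have to be found in the camera images.
- plate_coarse_grip (a point): Grip point of the plate to fit: a white disc 100 mm wide, 18 mm thick, with six large dark cells (15 mm) near its edge, lying on the bench; mass about 0.22 kg. On it stands a straight grip bar 60 mm long (this point's x), 14 wide (y), 40 tall (z). The point is on the disc's axis inside the bar: 15 mm below the bar's top, 25 above the disc's top face, 43 above the underside.
- plate_coarse: The same plate; origin at the centre of its underside, x along the grip bar. Underneath, a slot 15 mm wide and 12 mm deep runs right across through the centre, parallel to the grip bar. It fits equally well turned by half a turn.
- plate_fine_grip (a point): The same point of the other seed plate: same disc and grip bar, but twenty small cells (6 mm). One plate lies nearer the robot, one farther off to the right; either may be either. Leave it alone.
- bowl_rim (a point): Centre of the mouth of the metering bowl, an open aluminium dish fixed on a grey stand (foot 130 x 116 mm). z is the bowl's axis, leaning 30 degrees from vertical, to the robot's right and towards it; x points uphill along the slope, y across. Inside 104 mm wide, 111 in the top 4 mm; outside 126 mm. A seated plate is flush with the rim: its grip point then lies on the axis 25 mm above this point.
- bowl_floor (a point): Centre of the bowl's floor, 18 mm below the rim on its axis; same axes. A steel tongue stands on it: a bar through the axis, 72 mm long, 12 wide (10 at its bevelled top), 10 tall, up to 45 degrees either way from x about z; the angle is not given. It turns only stiffly (0.4 N m). A plate that does not match rides on it, 10 mm too high; within about 3 degrees it drops.
- beaker_mid (a point): Middle of a 70 mm wide, 81 mm tall beaker standing loose behind the stand, half-way up. Leave it.
- petri_mid (a point): Middle of a closed petri dish, 94 mm wide, 16 mm high, lying loose to the left of the stand. Leave it.
There are look-alikes about, which are no part of the job. What is shaped like the plate_coarse but orange is not meant.

How it is judged:
On the way:
1. the plate with the six large cells is lifted clear of the bench (height (world z) of plate_coarse_grip above 0.085 m), for 0.1 s.
At the end, for the whole second after the job is handed in: The plate with the six large cells lies right home in the bowl: its grip point 22 to 28.5 mm above the rim's centre along the bowl's axis (flush is 25) and within 7 mm of the axis along x and y, its face parallel to the rim within 0.06 rad, at rest and released (z of plate_coarse_grip in the frame of bowl_rim between 0.022 and 0.0285 m and x of plate_coarse_grip in the frame of bowl_rim between -0.007 and 0.007 m and y of plate_coarse_grip in the frame of bowl_rim between -0.007 and 0.007 m and angle between the z axis of plate_coarse_grip and the z axis of bowl_rim, either way round below 0.06 rad and linear speed of plate_coarse below 0.02 m/s); the robot touches nothing.
It fails at once if the other plate is moved more than 30 mm (distance of plate_fine_grip from where it was at the start of the episode above 0.03 m).
It fails at once if the beaker is moved more than 30 mm (distance of beaker_mid from where it was at the start of the episode above 0.03 m).
It fails at once if the petri dish is moved more than 30 mm (distance of petri_mid from where it was at the start of the episode above 0.03 m).
It also fails if it takes over 58 s, if anything falls off the work surface, if the arm or the gripper's body presses on something with over 40 N, if the wrist force passes 120 N, or if a joint passes its speed limit or range.

## Working session

There is one attempt and no reset: what is moved stays moved. The work goes in short steps, Python scripts to look and compute and a tool call to move; the robot and the scene stay as the last step left them, time stands still between calls to the robot, and variables do not carry over. Pictures are saved under pics/ and viewed, at most 10 in all, crops included, and the job is handed in when it is done.

Besides the shell and the picture viewer there is one more tool, called after "Emit:" as name(argument=value, ...) on one line, values as JSON. play_rows: Moves the arm, as the interface text tells. Its arguments: {"type":"object","properties":{"commands":{"type":"array","items":{"type":"object","properties":{"claw":{"type":"number"},"dx":{"type":"number"},"dy":{"type":"number"},"dz":{"type":"number"},"yaw":{"type":"number"}}}},"grip_force":{"type":"number"}},"required":["commands"]}

```bash
mkdir -p pics; ls; cat > h.py <<'E'
import numpy as np, cv2
from rig import ctrl
from scipy.spatial.transform import Rotation as R
def cloud(cam,d):
    p=ctrl.camera_params(cam);K=np.array(p["K"]);E=np.array(p["extrinsics"])
    v,u=np.mgrid[:d.shape[0],:d.shape[1]]
    c=np.stack([(u-K[0,2])/K[0,0]*d,(v-K[1,2])/K[1,1]*d,d],-1)
    return (c-E[:3,3])@E[:3,:3]
def shot(cam,name):
    im,d=ctrl.capture(cam);cv2.imwrite(f"pics/{name}.png",im[...,::-1]);return im,d,cloud(cam,d)
E
python3 - <<'E'
from h import *
for c in ("top","side"):
    im,d,P=shot(c,c+"1"); np.savez(c+"1.npz",im=im,d=d,P=P)
    for n in ("plate_coarse","plate_fine_grip","bowl_rim","beaker_mid","petri_mid"):
        for m in ctrl.masks_of(c,n)[:4]:
            q=P[m["mask"]&(d>0)]
            print(c,n,round(m["confidence"],2),m["at"],m["mask"].sum(),np.median(q,0).round(3) if len(q) else "", q[:,2].max().round(3) if len(q) else "")
print(ctrl.get_obs())
E
```

```text
pics
top plate_coarse 0.88 [190.6, 230.3] 1082 [ 0.561 -0.023  0.019] 0.062
top plate_coarse 0.72 [268.8, 329.6] 1150 [ 0.35  -0.284  0.019] 0.062
top plate_fine_grip 0.63 [213.5, 382.7] 1090 [ 0.493 -0.439  0.019] 0.064
top bowl_rim 0.72 [176.4, 308.4] 2496 [ 0.581 -0.232  0.103] 0.157
top bowl_rim 0.71 [134.4, 248.6] 702 [ 0.716 -0.074  0.04 ] 0.085
top beaker_mid 0.74 [132.9, 248.6] 660 [ 0.718 -0.074  0.043] 0.083
top petri_mid 0.67 [247.6, 244.1] 1035 [ 0.406 -0.063  0.017] 0.022
side plate_coarse 0.92 [285.4, 295.2] 1386 [ 0.566 -0.003  0.018] 0.061
side plate_coarse 0.88 [221.7, 382.1] 800 [ 0.357 -0.267  0.018] 0.06
side plate_fine_grip 0.59 [190.9, 323.2] 688 [ 0.497 -0.435  0.019] 0.099
side bowl_rim 0.97 [219.3, 283.6] 2841 [ 0.595 -0.195  0.061] 0.152
side beaker_mid 0.6 [256.1, 229.9] 1182 [ 0.712 -0.055  0.054] 0.083
{'t': 0.6, 'joint_positions': array([-1.13837669e+00,  3.52957325e-01,  1.63344404e+00,  3.31620174e-06,
        1.15522425e+00, -2.41255755e-03]), 'dq': array([ 0.00026303,  0.00080158,  0.00059055,  0.00039711,  0.00037657,
       -0.0008167 ]), 'joint_efforts': array([-1.34947975e-03, -5.93478405e+01, -3.34448361e+01,  6.96508982e-02,
        1.62605656e-02, -2.21050817e-05]), 'tcp_pos': array([ 0.26326764, -0.56681346,  0.21459076]), 'tool_rot': array([-3.06760189e+00, -6.77655252e-01,  6.39162762e-06]), 'wrist_force': array([ 0.07256375,  0.38154957, -0.83027169]), 'torque': array([-0.00886261, -0.0195457 , -0.0047697 ]), 'finger_force': 0.0, 'grip_width': 0.09164012349446239}
```

```bash
python3 - <<'E'
import cv2
a=cv2.imread("pics/top1.png")[100:310,190:430]
cv2.imwrite("pics/topc.png",cv2.resize(a,None,fx=2.8,fy=2.8,interpolation=cv2.INTER_CUBIC)[:600])
E
```

```text
(no output)
```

View pics/topc.png

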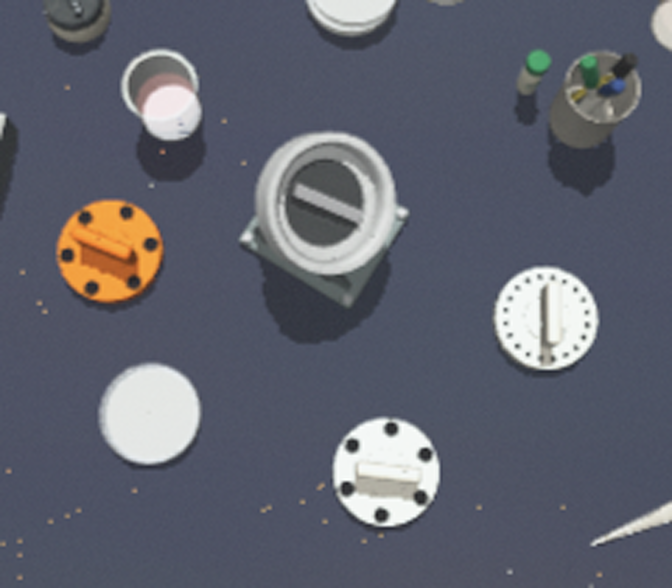

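View pics/side1.png

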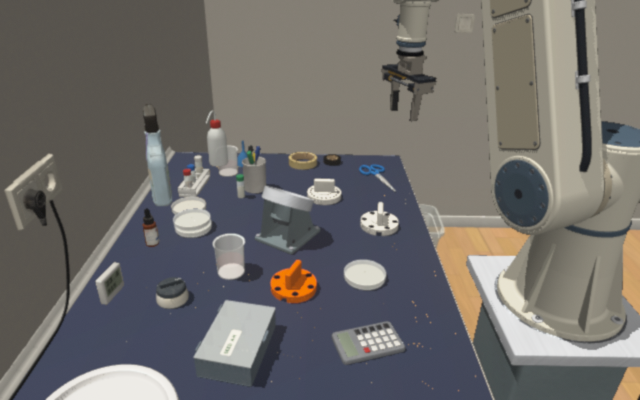

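Top view: orange six-cell plate at (190,230) is the look-alike. The white twenty-cell plate at (213,383) is the other plate, and the white six-cell plate at (269,330) is the target. The bowl is at (176,308), with its tongue visible. Next I'll measure the bar, rim and tongue.

```bash
python3 - <<'E'
from h import *
f=np.load("top1.npz");im,d,P=f["im"],f["d"],f["P"]
print("top cam",ctrl.camera_params("top")["K"][0])
# target plate
def region(c,r): return (np.hypot(P[...,0]-c[0],P[...,1]-c[1])<r)&(d>0)
m=region((.35,-.284),.06); q=P[m&(P[...,2]>.045)]
c=q.mean(0);w,V=np.linalg.eigh(np.cov(q[:,:2].T)); print("bar",len(q),c.round(4),V[:,1].round(3),np.sqrt(12*w).round(3),q[:,2].max())
q=P[m&(P[...,2]>.01)&(P[...,2]<.028)]; cc,r=cv2.minEnclosingCircle(q[:,:2].astype(np.float32));print("disc",cc,r)
# bowl : rim points
m=region((.581,-.232),.09)&(P[...,2]>.05)
g=cv2.cvtColor(im,cv2.COLOR_RGB2GRAY)
q=P[m]
# RANSAC plane for rim ring, tilt 30
rng=np.random.default_rng(0);best=(0,)
for _ in range(4000):
    a=q[rng.choice(len(q),3,False)];n=np.cross(a[1]-a[0],a[2]-a[0]);L=np.linalg.norm(n)
    if L<1e-5: continue
    n/=L;n*=np.sign(n[2])
    if abs(np.degrees(np.arccos(n[2]))-30)>4: continue
    e=abs((q-a[0])@n)<.0025
    if e.sum()>best[0]: best=(e.sum(),n,a[0],e)
n=best[1];print("plane",best[0],len(q),n.round(3))
h=(q-best[2])@n
print(np.histogram(h,bins=np.arange(-.06,.03,.003)))
np.savez("bowl.npz",q=q,n=n,p0=best[2])
ys=slice(145,215);xs=slice(270,345)
cv2.imwrite("pics/bowl.png",cv2.resize(im[ys,xs,::-1],None,fx=8,fy=8,interpolation=cv2.INTER_CUBIC))
E
```

```text
top cam [378.8464026    0.         319.08793428]
bar 128 [ 0.35   -0.285   0.0577] [0.142 0.99 ] [0.014 0.059] 0.06179168701857586
disc (0.35011640191078186, -0.28545942902565) 0.05001767724752426
plane 918 2006 [-0.274 -0.404  0.873]
(array([  0,   0,   0,   0,   0,   0,   0,   0,   0,   0,   1,   0,   0,
         0,   0,   0,   8,  14,  50, 504, 474,  88,  89, 134, 136, 298,
       194,  15,   0]), array([-6.00000000e-02, -5.70000000e-02, -5.40000000e-02, -5.10000000e-02,
       -4.80000000e-02, -4.50000000e-02, -4.20000000e-02, -3.90000000e-02,
       -3.60000000e-02, -3.30000000e-02, -3.00000000e-02, -2.70000000e-02,
       -2.40000000e-02, -2.10000000e-02, -1.80000000e-02, -1.50000000e-02,
       -1.20000000e-02, -9.00000000e-03, -6.00000000e-03, -3.00000000e-03,
        5.55111512e-17,  3.00000000e-03,  6.00000000e-03,  9.00000000e-03,
        1.20000000e-02,  1.50000000e-02,  1.80000000e-02,  2.10000000e-02,
        2.40000000e-02,  2.70000000e-02]))
```

View pics/bowl.png

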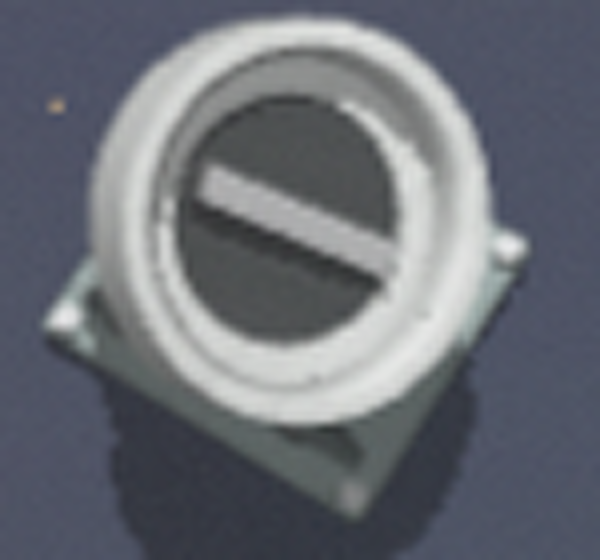

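The crop shows the empty bowl, with the tongue running from about px (295,168) to (319,177). I'll refine the rim plane and the tongue angle.

```bash
python3 - <<'E'
from h import *
f=np.load("top1.npz");im,d,P=f["im"],f["d"],f["P"];b=np.load("bowl.npz");q,n,p0=b["q"],b["n"],b["p0"]
h=(q-p0)@n
def planefit(s):
    c=s.mean(0);n=np.linalg.svd(s-c)[2][2];return n*np.sign(n[2]),c
s=q[(h>.0145)&(h<.0215)]
for _ in range(6):
    n1,c1=planefit(s);s=q[abs((q-c1)@n1)<.0018]
fl=q[abs(h)<.003]
for _ in range(4):
    n2,c2=planefit(fl);fl=q[abs((q-c2)@n2)<.0018]
print("rim n",n1.round(3),len(s),"floor n",n2.round(3),len(fl),"gap",((c1-c2)@n2).round(4),((c1-c2)@n1).round(4))
nn=n2+n1;nn/=np.linalg.norm(nn)
# force 30 deg
az=np.arctan2(nn[1],nn[0]);print("tilt",np.degrees(np.arccos(nn[2])),"az",np.degrees(az))
z=np.array([np.cos(az)*.5,np.sin(az)*.5,np.sqrt(.75)])
x=np.array([-np.cos(az)*np.sqrt(.75),-np.sin(az)*np.sqrt(.75),.5]);y=np.cross(z,x)
B=np.stack([x,y,z],1)
l=(s-c1)@B; from scipy.optimize import least_squares
rr=np.percentile(np.hypot(*(l[:,:2]-np.median(l[:,:2],0)).T),[5,95]);
cx,r=cv2.minEnclosingCircle(l[:,:2].astype(np.float32)); print("rim circ",cx,r)
C=c1+B@np.array([cx[0],cx[1],np.median(l[:,2])]);print("rim centre",C.round(4))
# tongue: bright pixels in floor-inside: intersect pixel rays with tongue-top plane
p=ctrl.camera_params("top");K=np.array(p["K"]);E=np.array(p["extrinsics"]);o=-E[:3,:3].T@E[:3,3]
def hit(u,v,hgt):
    r=E[:3,:3].T@np.array([(u-K[0,2])/K[0,0],(v-K[1,2])/K[1,1],1]);p1=C+z*hgt
    X=o+r*(((p1-o)@z)/(r@z));return B.T@(X-C)
a,e=hit(295,167.5,-.008),hit(319.4,177,-.008);print(a,e,np.degrees(np.arctan2(*(e-a)[1::-1])))
g=cv2.cvtColor(im,cv2.COLOR_RGB2GRAY)
pts=[(u,v) for v in range(150,205) for u in range(280,335) if np.hypot(*hit(u,v,-.008)[:2])<.034 and g[v,u]>125]
L=np.array([hit(u,v,-.008)[:2] for u,v in pts]);
L=L[abs((L-L.mean(0))@np.array([(e-a)[1],-(e-a)[0]])/np.linalg.norm((e-a)[:2]))<.008]
w,V=np.linalg.eigh(np.cov(L.T));print("tongue",len(L),L.mean(0).round(4),np.sqrt(12*w).round(3),np.degrees(np.arctan(V[1,1]/V[0,1])))
np.savez("B.npz",B=B,C=C)
t=np.arctan(V[1,1]/V[0,1]);t=B@np.array([np.cos(t),np.sin(t),0]);print("tongue world dir",t.round(3),"heading",np.degrees(np.arctan2(t[1],t[0])))
print("seated grip point",(C+.025*z).round(4),"uphill heading",np.degrees(np.arctan2(x[1],x[0])))
ob=ctrl.get_obs();print(R.from_rotvec(ob["tool_rot"]).as_matrix().round(3))
E
```

```text
rim n [-0.268 -0.424  0.865] 409 floor n [-0.266 -0.422  0.867] 765 gap 0.0173 0.0173
tilt 30.02587087157336 az -122.28230744968111
rim circ (0.0004011257260572165, -0.001103192218579352) 0.06425701081752777
rim centre [ 0.5863 -0.2368  0.1207]
[ 0.03461575  0.00978563 -0.008     ] [-0.03514334 -0.0090318  -0.008     ] -164.9038366026748
tongue 118 [-0.0001  0.0005] [0.012 0.069] 13.67331627531924
tongue world dir [0.25  0.838 0.486] heading 73.40859435238472
seated grip point [ 0.5796 -0.2473  0.1423] uphill heading 57.7176925503189
[[ 0.907  0.421 -0.   ]
 [ 0.421 -0.907  0.   ]
 [ 0.    -0.    -1.   ]]
```

Emit:
play_rows(commands=[{"claw":0.6,"dx":29.4,"dy":-33.3,"dz":10},{"dx":29.4,"dy":-33.3,"dz":10},{"dx":29.4,"dy":-33.3,"dz":10},{"dx":29.4,"dy":-33.3,"dz":10},{"dx":29.4,"dy":-33.3,"dz":10},{"dx":29.4,"dy":-33.3,"dz":10},{"dx":29.4,"dy":-33.3,"dz":10},{"yaw":-0.165},{"yaw":-0.165},{"yaw":-0.165},{"yaw":-0.165},{"yaw":-0.165}], grip_force=8)

```text
$.commands[0]: bad value
```

Emit:
play_rows(commands=[{"yaw":-0.167},{"yaw":0}])

```text
$.commands[0]: bad value
```

```bash
cat >> h.py <<'E'
def to(x,y,z,head):
    ob=ctrl.get_obs();M=R.from_rotvec(ob["tool_rot"]).as_matrix()
    h=np.degrees(np.arctan2(M[1,0],M[0,0]));D=M.T@(np.array([x,y,z])-ob["tcp_pos"])*1000
    print("t",round(ob["t"],2),"tcp",ob["tcp_pos"].round(4),"head",h.round(2),"dxyz mm",D.round(1),"yaw",np.radians(h-head).round(4),"zax",M[:,2].round(3),"w",round(ob["grip_width"],4),"F",ob["wrist_force"].round(1),"T",ob["torque"].round(2))
E
python3 - <<'E'
from h import *
to(.352,-.269,.026,81.8)
im,d,P=shot("wrist","w1")
m=(d>0)&(P[...,2]>.045)&(P[...,2]<.07)&(np.hypot(P[...,0]-.35,P[...,1]+.285)<.06)
q=P[m];
if len(q)>30:
    w,V=np.linalg.eigh(np.cov(q[:,:2].T));print("bar",len(q),q.mean(0).round(4),np.degrees(np.arctan2(V[1,1],V[0,1])),np.sqrt(12*w))
E
```

```text
t 0.6 tcp [ 0.2633 -0.5668  0.2146] head 24.91 dxyz mm [ 205.9 -232.7  188.6] yaw -0.9928 zax [-0.  0. -1.] w 0.0916 F [ 0.1  0.4 -0.8] T [-0.01 -0.02 -0.  ]
```

View pics/w1.png

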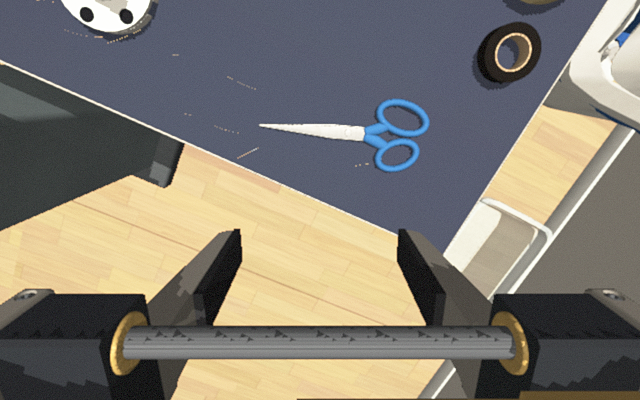

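The moves were refused and the arm hasn't moved, probably because every row needs all five numbers. The wrist view shows only the near edge of the plate at upper left (105,10).

Emit:
play_rows(commands=[{"claw":0.6,"dx":29.4,"dy":-33.3,"dz":10,"yaw":0},{"claw":0.6,"dx":29.4,"dy":-33.3,"dz":10,"yaw":0},{"claw":0.6,"dx":29.4,"dy":-33.3,"dz":10,"yaw":0},{"claw":0.6,"dx":29.4,"dy":-33.3,"dz":10,"yaw":0},{"claw":0.6,"dx":29.4,"dy":-33.3,"dz":10,"yaw":0},{"claw":0.6,"dx":29.4,"dy":-33.3,"dz":10,"yaw":0},{"claw":0.6,"dx":29.4,"dy":-33.3,"dz":10,"yaw":0},{"claw":0.6,"dx":0,"dy":0,"dz":0,"yaw":-0.165},{"claw":0.6,"dx":0,"dy":0,"dz":0,"yaw":-0.165},{"claw":0.6,"dx":0,"dy":0,"dz":0,"yaw":-0.165},{"claw":0.6,"dx":0,"dy":0,"dz":0,"yaw":-0.165},{"claw":0.6,"dx":0,"dy":0,"dz":0,"yaw":-0.165}], grip_force=8)

```text
t: 2.15
tcp_pos: [0.3518, -0.2688, 0.1447]
tool_rot: [2.533, 1.857, 0.0]
wrist_force: [-0.3, 1.5, 0.2]
grip_width: 0.0551
finger_force: 0.0
```

Emit:
play_rows(commands=[{"claw":0.6,"dx":0,"dy":0,"dz":0,"yaw":-0.167},{"claw":0.6,"dx":0,"dy":0,"dz":0,"yaw":0}])

```text
t: 2.4
tcp_pos: [0.3518, -0.2688, 0.1447]
tool_rot: [2.376, 2.054, 0.0]
wrist_force: [0.1, 0.1, -0.0]
grip_width: 0.0549
finger_force: 0.0
```

```bash
python3 - <<'E'
from h import *
to(.352,-.269,.026,81.8)
im,d,P=shot("wrist","w2")
m=(d>0)&(P[...,2]>.045)&(P[...,2]<.07)&(np.hypot(P[...,0]-.35,P[...,1]+.285)<.06)
q=P[m];
if len(q)>30:
    w,V=np.linalg.eigh(np.cov(q[:,:2].T));print("bar",len(q),q.mean(0).round(4),np.degrees(np.arctan2(V[1,1],V[0,1])),np.sqrt(12*w))
E
```

```text
t 2.4 tcp [ 0.3518 -0.2688  0.1447] head 81.69 dxyz mm [-1.000e-01  2.000e-01  1.187e+02] yaw -0.002 zax [ 0. -0. -1.] w 0.0549 F [ 0.1  0.1 -0. ] T [-0.   -0.07  0.04]
bar 1017 [ 0.3508 -0.2827  0.056 ] 82.09657385662373 [0.01351215 0.05951934]
```

View pics/w2.png

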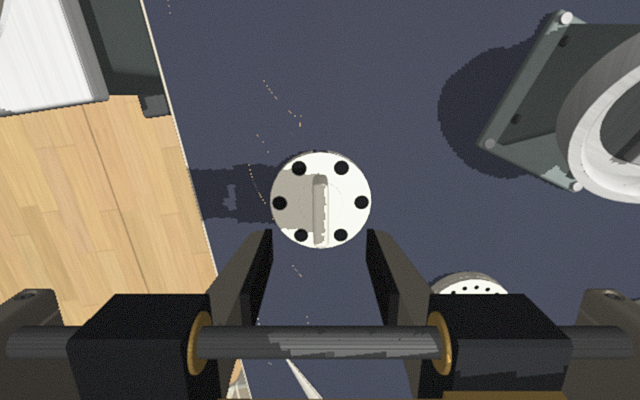

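The crop shows the white plate at (320,200) with six large cells, so it is the right one. The bar measurement agrees with the first. Descending to grip it.

Emit:
play_rows(commands=[{"claw":0.6,"dx":0,"dy":1,"dz":40,"yaw":-0.003},{"claw":0.6,"dx":0,"dy":0,"dz":40,"yaw":0},{"claw":0.6,"dx":0,"dy":0,"dz":38.5,"yaw":0},{"claw":0.6,"dx":0,"dy":0,"dz":0,"yaw":0},{"claw":0,"dx":0,"dy":0,"dz":0,"yaw":0},{"claw":0,"dx":0,"dy":0,"dz":0,"yaw":0},{"claw":0,"dx":0,"dy":0,"dz":0,"yaw":0},{"claw":0,"dx":0,"dy":0,"dz":0,"yaw":0}], grip_force=8)

```text
t: 3.45
tcp_pos: [0.3531, -0.2692, 0.0267]
tool_rot: [2.372, 2.058, 0.0]
wrist_force: [0.4, -0.3, -0.2]
grip_width: 0.0169
finger_force: 0.0
```

Emit:
play_rows(commands=[{"claw":0,"dx":0,"dy":0,"dz":-30,"yaw":0},{"claw":0,"dx":0,"dy":0,"dz":-50,"yaw":0},{"claw":0,"dx":0,"dy":0,"dz":-60,"yaw":0},{"claw":0,"dx":0,"dy":0,"dz":-60,"yaw":0},{"claw":0,"dx":0,"dy":0,"dz":0,"yaw":0},{"claw":0,"dx":0,"dy":0,"dz":0,"yaw":0}])

```text
t: 4.2
tcp_pos: [0.3522, -0.2684, 0.2254]
tool_rot: [-2.372, -2.059, 0.0]
wrist_force: [0.5, 0.4, -2.3]
grip_width: 0.0142
finger_force: 8.0
```

```bash
python3 - <<'E'
from h import *
to(.58,-.247,.23,73.4)
for c in("side",):
    im,d,P=shot(c,"s2")
    for m in ctrl.masks_of(c,"plate_coarse")[:3]:
        q=P[m["mask"]&(d>0)];print(m["confidence"],m["at"],np.median(q,0).round(3))
r,c=[int(v) for v in (0,0)]
cv2.imwrite("pics/s2c.png",cv2.resize(im[100:250,280:480,::-1],None,fx=4,fy=4,interpolation=cv2.INTER_CUBIC))
E
```

```text
t 4.2 tcp [ 0.3522 -0.2684  0.2254] head 81.92 dxyz mm [ 53.3 222.6  -4.7] yaw 0.1487 zax [-0.001  0.    -1.   ] w 0.0142 F [ 0.5  0.4 -2.3] T [-0.05 -0.08 -0.  ]
0.89 [156.4, 387.3] [ 0.354 -0.259  0.21 ]
0.82 [284.9, 294.8] [ 0.565 -0.003  0.018]
```

View pics/s2c.png

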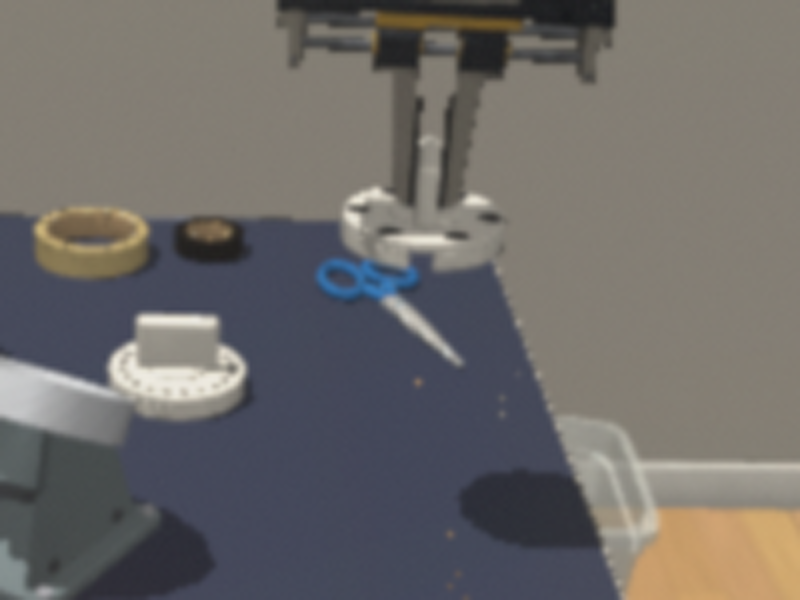

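The plate is held. I'll measure its tilt, the bar's heading and where the disc centre sits relative to the grip.

```bash
cat >> h.py <<'E'
def plane(q,tilt=60,th=.0015,N=1500):
    rng=np.random.default_rng(0);best=(0,)
    for _ in range(N):
        a=q[rng.choice(len(q),3,False)];n=np.cross(a[1]-a[0],a[2]-a[0]);L=np.linalg.norm(n)
        if L<1e-6: continue
        n/=L;n*=np.sign(n[2])
        if n[2]<np.cos(np.radians(tilt)): continue
        e=abs((q-a[0])@n)<th
        if e.sum()>best[0]: best=(e.sum(),e)
    s=q[best[1]];c=s.mean(0);n=np.linalg.svd(s-c)[2][2];n*=np.sign(n[2]);return n,c,s
E
python3 - <<'E'
from h import *
for c in("side","top","wrist"):
    im,d=ctrl.capture(c);P=cloud(c,d);ms=ctrl.masks_of(c,"plate_coarse")
    for m in ms[:3]:
        q=P[m["mask"]&(d>0)]
        q=q[np.hypot(q[:,0]-.352,q[:,1]+.28)<.09]; q=q[q[:,2]>.1] 
        if len(q)<60: continue
        n,cc,s=plane(q);print(c,m["at"],len(q),len(s),"n",n.round(3),"tilt",np.degrees(np.arccos(n[2])).round(1),"c",cc.round(4),"z",q[:,2].min().round(3),q[:,2].max().round(3),"mid",((q.min(0)+q.max(0))/2).round(3))
E
```

```text
side [156.1, 388.4] 697 320 n [-0.001 -0.031  1.   ] tilt 1.8 c [ 0.3538 -0.2731  0.2095] z 0.191 0.252 mid [ 0.351 -0.28   0.221]
wrist [231.5, 321.8] 10938 7535 n [-0.002 -0.028  1.   ] tilt 1.6 c [ 0.353  -0.265   0.2097] z 0.193 0.281 mid [ 0.35  -0.285  0.237]
```

```bash
python3 - <<'E'
from h import *
b=np.load("B.npz");B,C=b["B"],b["C"];f=np.radians(13.7)
G=C+B@np.array([.015*np.cos(f),.015*np.sin(f),.0277]);print("pivot seated",G.round(4),"TCP",(G-[0,0,.019]).round(4))
G[2]-=.019
to(G[0],G[1],.225,73.4)
E
```

```text
pivot seated [ 0.5827 -0.2359  0.1519] TCP [ 0.5827 -0.2359  0.1329]
t 4.6 tcp [ 0.3525 -0.2687  0.2254] head 81.92 dxyz mm [6.480e+01 2.233e+02 2.000e-01] yaw 0.1487 zax [-0.001  0.001 -1.   ] w 0.0138 F [-0.4 -0.  -2.3] T [ 0.02 -0.07 -0.02]
```

Emit:
play_rows(commands=[{"claw":0,"dx":10.8,"dy":37.2,"dz":0,"yaw":0},{"claw":0,"dx":10.8,"dy":37.2,"dz":0,"yaw":0},{"claw":0,"dx":10.8,"dy":37.2,"dz":0,"yaw":0},{"claw":0,"dx":10.8,"dy":37.2,"dz":0,"yaw":0},{"claw":0,"dx":10.8,"dy":37.2,"dz":0,"yaw":0},{"claw":0,"dx":10.8,"dy":37.2,"dz":0,"yaw":0},{"claw":0,"dx":0,"dy":0,"dz":0,"yaw":0.149},{"claw":0,"dx":0,"dy":0,"dz":30,"yaw":0},{"claw":0,"dx":0,"dy":0,"dz":30,"yaw":0},{"claw":0,"dx":0,"dy":0,"dz":0,"yaw":0},{"claw":0,"dx":0,"dy":0,"dz":0,"yaw":0}], grip_force=5)

```text
t: 5.98
tcp_pos: [0.5833, -0.2363, 0.1669]
tool_rot: [2.519, 1.877, 0.001]
wrist_force: [-0.1, 0.4, -1.9]
grip_width: 0.0142
finger_force: 5.0
```

```bash
python3 - <<'E'
from h import *
to(.5827,-.2359,.1329,73.4)
for c in("side","top","wrist"):
    im,d=ctrl.capture(c);P=cloud(c,d)
    for m in ctrl.masks_of(c,"plate_coarse")[:3]:
        q=P[m["mask"]&(d>0)]
        q=q[np.hypot(q[:,0]-.58,q[:,1]+.245)<.08]; q=q[q[:,2]>.1] 
        if len(q)<60: continue
        n,cc,s=plane(q);print(c,m["at"],len(q),len(s),"n",n.round(3),"tilt",np.degrees(np.arccos(n[2])).round(1),"c",cc.round(4))
E
```

```text
t 5.97 tcp [ 0.5833 -0.2363  0.1669] head 73.38 dxyz mm [ 0.2 -0.7 34. ] yaw -0.0003 zax [ 0.001 -0.    -1.   ] w 0.0142 F [-0.1  0.4 -1.9] T [ 0.   -0.01  0.02]
side [181.8, 292.4] 693 309 n [-0.033 -0.097  0.995] tilt 5.9 c [ 0.5792 -0.2374  0.151 ]
side [222.5, 282.8] 710 128 n [0.165 0.844 0.51 ] tilt 59.3 c [ 0.6014 -0.1787  0.1386]
top [180.1, 330.2] 138 91 n [-0.031 -0.113  0.993] tilt 6.7 c [ 0.5631 -0.2859  0.1464]
wrist [226.0, 319.4] 11324 7660 n [-0.032 -0.1    0.994] tilt 6.0 c [ 0.5851 -0.2312  0.1512]
```

It is starting to tilt the right way (6°). Lowering in small steps, with the contact turning it further.

Emit:
play_rows(commands=[{"claw":0,"dx":0,"dy":0,"dz":5,"yaw":0},{"claw":0,"dx":0,"dy":0,"dz":5,"yaw":0},{"claw":0,"dx":0,"dy":0,"dz":5,"yaw":0},{"claw":0,"dx":0,"dy":0,"dz":4,"yaw":0},{"claw":0,"dx":0,"dy":0,"dz":3,"yaw":0}], grip_force=4)

```text
t: 6.9
tcp_pos: [0.5829, -0.2357, 0.1441]
tool_rot: [-2.519, -1.876, -0.001]
wrist_force: [-2.3, -0.4, 6.5]
grip_width: 0.0144
finger_force: 4.0
```

Emit:
play_rows(commands=[{"claw":0,"dx":0,"dy":0,"dz":2,"yaw":0},{"claw":0,"dx":0,"dy":0,"dz":2,"yaw":0},{"claw":0,"dx":0,"dy":0,"dz":2,"yaw":0},{"claw":0,"dx":0,"dy":0,"dz":0,"yaw":0}])

```text
t: 7.4
tcp_pos: [0.5832, -0.2352, 0.1401]
tool_rot: [-2.519, -1.876, -0.003]
wrist_force: [-6.2, 3.8, 19.6]
grip_width: 0.0143
finger_force: 12.1
```

```bash
cat >> h.py <<'E'
def seat(cams=("side","wrist"),save=None):
    b=np.load("B.npz");B,C=b["B"],b["C"]
    to(.5827,-.2359,.1329,73.4)
    for c in cams:
        im,d=ctrl.capture(c);P=cloud(c,d)
        if save: cv2.imwrite(f"pics/{save}_{c}.png",im[...,::-1])
        for m in ctrl.masks_of(c,"plate_coarse")[:3]:
            q=P[m["mask"]&(d>0)]
            q=q[(np.linalg.norm(q-C,axis=1)<.075)&((q-C)@B[:,2]>-.012)]
            if len(q)<100: continue
            n,cc,s=plane(q,50);l=(s-C)@B;ln=n@B
            k=q[((q-cc)@n>.028)];kl=(k-C)@B
            print(c,m["at"],len(s),"n in bowl",ln.round(3),"off deg",np.degrees(np.arccos(ln[2])).round(1),"face z mm",(1000*((cc-C)@n)/ln[2]).round(1),"mid",(1000*cv2.minEnclosingCircle(l[:,:2].astype(np.float32))[0][0]).round(1),(1000*cv2.minEnclosingCircle(l[:,:2].astype(np.float32))[0][1]).round(1))
            if len(k)>20:
                w,V=np.linalg.eigh(np.cov(kl[:,:2].T));print("   bar",len(k),kl.mean(0).round(4),np.degrees(np.arctan(V[1,1]/V[0,1])).round(1))
E
python3 -c "from h import *;seat()"
```

```text
t 7.4 tcp [ 0.5832 -0.2352  0.1401] head 73.36 dxyz mm [-0.8 -0.3  7.2] yaw -0.0007 zax [ 0.001  0.001 -1.   ] w 0.0143 F [-6.2  3.8 19.6] T [ 0.65  0.91 -0.08]Traceback (most recent call last):
  File "<string>", line 1, in <module>
    from h import *;seat()
                    ~~~~^^
  File "h.py", line 37, in seat
    print(c,m["at"],len(s),"n in bowl",ln.round(3),"off deg",np.degrees(np.arccos(ln[2])).round(1),"face z mm",(1000*((cc-C)@n)/ln[2]).round(1),"mid",(1000*cv2.minEnclosingCircle(l[:,:2].astype(np.float32))[0][0]).round(1),(1000*cv2.minEnclosingCircle(l[:,:2].astype(np.float32))[0][1]).round(1))
                                                                                                                                                      ^^^^^^^^^^^^^^^^^^^^^^^^^^^^^^^^^^^^^^^^^^^^^^^^^^^^^^^^^^^^^^^^^^^^^
AttributeError: 'float' object has no attribute 'round'
```

Contact is firm at 20 N, so I'll open the fingers enough to let it settle, then look.

Emit:
play_rows(commands=[{"claw":0.3,"dx":0,"dy":0,"dz":-1,"yaw":0},{"claw":0.3,"dx":0,"dy":0,"dz":0,"yaw":0},{"claw":0.3,"dx":0,"dy":0,"dz":0,"yaw":0},{"claw":0.3,"dx":0,"dy":0,"dz":0,"yaw":0}], grip_force=4)

```text
t: 8.0
tcp_pos: [0.5821, -0.235, 0.1399]
tool_rot: [-2.517, -1.876, 0.0]
wrist_force: [-7.4, 2.4, 14.8]
grip_width: 0.0163
finger_force: 6.7
```

```bash
sed -i 's/(1000\*cv2.minEnclosingCircle(l\[:,:2\].astype(np.float32))\[0\]\[0\]).round(1),(1000.*\[1\]).round(1))/np.round(1000*np.array(cv2.minEnclosingCircle(l[:,:2].astype(np.float32))[0]),1))/' h.py
python3 - <<'E'
from h import *
seat(("side","top","wrist"),"p1")
a=cv2.imread("pics/p1_side.png")[140:260,210:370];b=cv2.imread("pics/p1_wrist.png")
cv2.imwrite("pics/p1.png",np.vstack([cv2.resize(a,(400,300),interpolation=cv2.INTER_CUBIC),cv2.resize(b,(400,250))]))
E
```

```text
t 8.0 tcp [ 0.5821 -0.235   0.1399] head 73.38 dxyz mm [-0.7  0.8  7. ] yaw -0.0003 zax [-0.001  0.002 -1.   ] w 0.0163 F [-7.4  2.4 14.8] T [0.43 1.16 0.09]
side [190.1, 295.9] 117 n in bowl [ 0.155 -0.043  0.987] off deg 9.3 face z mm 14.3 mid [-3.9  3. ]
wrist [232.2, 320.4] 6062 n in bowl [ 0.151 -0.058  0.987] off deg 9.3 face z mm 13.6 mid [-9.8 -0.5]
   bar 1484 [0.0128 0.0018 0.0497] 17.2
```

View pics/p1.png

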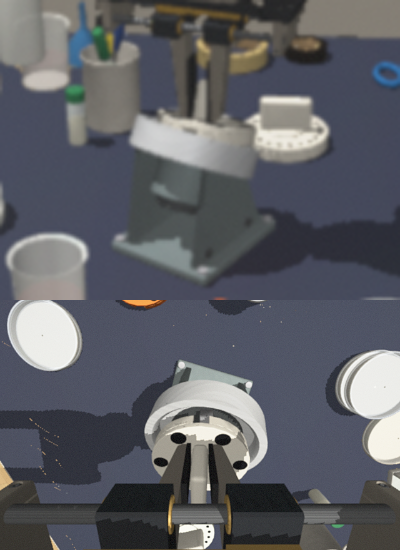

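The side view shows the plate resting on the bowl tilted about 9° off, its downhill edge on the rim at about (180,430), and the fingers still touching. Opening further.

Emit:
play_rows(commands=[{"claw":0.4,"dx":0,"dy":0,"dz":-1,"yaw":0},{"claw":0.4,"dx":0,"dy":0,"dz":-1,"yaw":0},{"claw":0.4,"dx":0,"dy":0,"dz":0,"yaw":0},{"claw":0.4,"dx":0,"dy":0,"dz":0,"yaw":0},{"claw":0.4,"dx":0,"dy":0,"dz":0,"yaw":0}])

```text
t: 8.93
tcp_pos: [0.5828, -0.2359, 0.1409]
tool_rot: [-2.519, -1.877, -0.0]
wrist_force: [-3.0, 0.1, 3.1]
grip_width: 0.0368
finger_force: 1.5
```

```bash
python3 -c "
from h import *
seat(('side','top','wrist'),'p2')"
```

```text
t 8.93 tcp [ 0.5828 -0.2359  0.1409] head 73.39 dxyz mm [-0.1 -0.   8. ] yaw -0.0003 zax [-0.  0. -1.] w 0.0368 F [-3.   0.1  3.1] T [0.17 0.3  0.  ]
side [188.2, 293.2] 118 n in bowl [ 0.17  -0.078  0.982] off deg 10.8 face z mm 15.1 mid [-3.2  1.7]
   bar 44 [0.0197 0.0029 0.0468] -2.7
top [181.3, 329.0] 61 n in bowl [ 0.088 -0.063  0.994] off deg 6.2 face z mm 19.0 mid [-45.7  -4.9]
wrist [238.5, 320.9] 6124 n in bowl [ 0.166 -0.079  0.983] off deg 10.6 face z mm 14.6 mid [-9.6 -0.3]
   bar 1510 [0.0128 0.0005 0.0504] 16.1
```

Emit:
play_rows(commands=[{"claw":0.4,"dx":0,"dy":0,"dz":-7,"yaw":0},{"claw":0.4,"dx":0,"dy":0,"dz":-7,"yaw":0},{"claw":0.4,"dx":0,"dy":0,"dz":0,"yaw":0},{"claw":0.4,"dx":0,"dy":0,"dz":0,"yaw":0}])

```text
t: 9.72
tcp_pos: [0.5829, -0.2361, 0.1552]
tool_rot: [2.519, 1.877, 0.0]
wrist_force: [0.1, -0.1, 0.7]
grip_width: 0.037
finger_force: 0.0
```

```bash
python3 - <<'E'
from h import *
seat(('side','top','wrist'),'p3')
print(ctrl.get_obs()["finger_force"])
b=np.load("B.npz");B,C=b["B"],b["C"]
im,d=ctrl.capture("wrist");P=cloud("wrist",d);ms=ctrl.masks_of("wrist","plate_coarse")
q=P[ms[0]["mask"]&(d>0)];q=q[(np.linalg.norm(q-C,axis=1)<.085)&((q-C)@B[:,2]>-.012)];n,cc,s=plane(q,50)
# robust disc circle r=50 in own plane
e=np.cross(n,[1,0,0]);e/=np.linalg.norm(e);g=np.cross(e,n);xy=np.c_[(s-cc)@e,(s-cc)@g]
from scipy.optimize import least_squares
hull=cv2.convexHull(xy.astype(np.float32))[:,0]
r=least_squares(lambda p:np.hypot(hull[:,0]-p[0],hull[:,1]-p[1])-.05,[0,0],loss="soft_l1",f_scale=.001)
ctr=cc+r.x[0]*e+r.x[1]*g;print("disc face centre bowl",((ctr-C)@B).round(4),np.abs(r.fun).mean(), len(hull))
E
```

```text
t 9.72 tcp [ 0.5829 -0.2361  0.1552] head 73.39 dxyz mm [ 0.1 -0.2 22.3] yaw -0.0002 zax [ 0. -0. -1.] w 0.037 F [ 0.1 -0.1  0.7] T [-0.04 -0.05 -0.05]
side [186.8, 296.4] 140 n in bowl [ 0.113 -0.002  0.994] off deg 6.5 face z mm 13.7 mid [-9.3  0.1]
   bar 35 [0.0217 0.009  0.0456] 57.6
wrist [229.0, 316.4] 5947 n in bowl [ 0.114 -0.007  0.993] off deg 6.6 face z mm 13.4 mid [-11.4   0.2]
   bar 1657 [0.0026 0.0024 0.0508] 15.5
0.0Traceback (most recent call last):
  File "<stdin>", line 6, in <module>
  File "h.py", line 18, in plane
    a=q[rng.choice(len(q),3,False)];n=np.cross(a[1]-a[0],a[2]-a[0]);L=np.linalg.norm(n)
        ~~~~~~~~~~^^^^^^^^^^^^^^^^
  File "numpy/random/_generator.pyx", line 864, in numpy.random._generator.Generator.choice
ValueError: a must be a positive integer unless no samples are taken
```

View pics/p3_wrist.png

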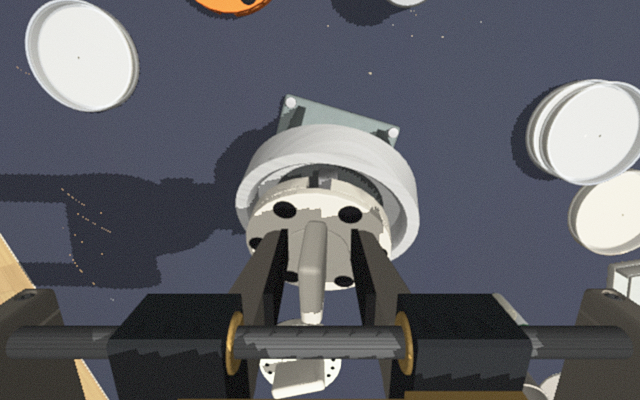

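The wrist view shows the plate sitting about 10 mm too far downhill. There is a gap at the uphill wall, the tongue end is visible at (320,180) in line with the slot, and the downhill edge is on the rim. I'll locate the disc centre, then regrip and drag it uphill.

```bash
cat >> h.py <<'E'
def disc():
    from scipy.optimize import least_squares
    b=np.load("B.npz");B,C=b["B"],b["C"];to(.5827,-.2359,.1329,73.4)
    im,d=ctrl.capture("wrist");P=cloud("wrist",d)
    for m in ctrl.masks_of("wrist","plate_coarse"):
        q=P[m["mask"]&(d>0)];q=q[(np.linalg.norm(q-C,axis=1)<.085)&((q-C)@B[:,2]>-.012)]
        if len(q)<500: continue
        n,cc,s=plane(q,50);x=B[:,0]-n*(n@B[:,0]);x/=np.linalg.norm(x);y=np.cross(n,x)
        xy=np.c_[(s-cc)@x,(s-cc)@y];hu=cv2.convexHull(xy.astype(np.float32))[:,0]
        hu=hu[np.hypot(*(hu-[0,0]).T)>.02];hu=hu[hu[:,0]>-.01]
        r=least_squares(lambda p:np.hypot(hu[:,0]-p[0],hu[:,1]-p[1])-.05,[-.02,0],loss="soft_l1",f_scale=.0005)
        ctr=cc+r.x[0]*x+r.x[1]*y
        k=q[(q-cc)@n>.03];kk=np.c_[(k-ctr)@x,(k-ctr)@y];w,V=np.linalg.eigh(np.cov(kk.T));a=np.arctan(V[1,1]/V[0,1]);u=np.array([np.cos(a),np.sin(a)])
        ln=n@B;print("n",ln.round(3),"off",np.degrees(np.arccos(ln[2])).round(1),"face ctr bowl",((ctr-C)@B).round(4),"res",np.abs(r.fun).mean().round(4),"bar ang",np.degrees(a).round(1),"extent along",np.percentile(kk@u,[1,99]).round(4),"perp",(kk@[-u[1],u[0]]).mean().round(4))
        T=ctrl.get_obs()["tcp_pos"];l=(T-ctr)
        print("tcp rel disc: along bar",(l@(x*u[0]+y*u[1])).round(4),"perp",(l@(y*u[0]-x*u[1])).round(4),"above face",(l@n).round(4))
        break
E
python3 -c "from h import *;disc()"
```

```text
t 10.12 tcp [ 0.5828 -0.2361  0.155 ] head 73.38 dxyz mm [ 0.2 -0.1 22.1] yaw -0.0003 zax [-0.  0. -1.] w 0.0366 F [0.6 0.4 0.2] T [-0.04 -0.09  0.04]
n [ 0.115 -0.006  0.993] off 6.6 face ctr bowl [-0.0116  0.0007  0.0148] res 0.0003 bar ang 14.8 extent along [-0.0257  0.0301] perp -0.0008
tcp rel disc: along bar 0.0255 perp -0.0039 above face 0.0187
```

Emit:
play_rows(commands=[{"claw":0.4,"dx":-10,"dy":-4,"dz":4,"yaw":0},{"claw":0.4,"dx":0,"dy":0,"dz":5,"yaw":0},{"claw":0.4,"dx":0,"dy":0,"dz":5,"yaw":0},{"claw":0.05,"dx":0,"dy":0,"dz":0,"yaw":0},{"claw":0,"dx":0,"dy":0,"dz":0,"yaw":0},{"claw":0,"dx":0,"dy":0,"dz":0,"yaw":0},{"claw":0,"dx":0,"dy":0,"dz":0,"yaw":0},{"claw":0,"dx":0,"dy":0,"dz":0,"yaw":0}], grip_force=6)

```text
t: 11.22
tcp_pos: [0.5766, -0.2447, 0.1415]
tool_rot: [2.518, 1.877, 0.001]
wrist_force: [1.8, -1.0, 2.6]
grip_width: 0.0144
finger_force: 6.0
```

Emit:
play_rows(commands=[{"claw":0,"dx":-1,"dy":0,"dz":-5,"yaw":0},{"claw":0,"dx":0,"dy":0,"dz":-5,"yaw":0},{"claw":0,"dx":5,"dy":1.4,"dz":-3,"yaw":0},{"claw":0,"dx":5,"dy":1.4,"dz":-3,"yaw":0},{"claw":0,"dx":0,"dy":0,"dz":0,"yaw":0},{"claw":0,"dx":0,"dy":0,"dz":0,"yaw":0}], grip_force=4)

```text
t: 11.98
tcp_pos: [0.5813, -0.2366, 0.157]
tool_rot: [-2.519, -1.877, 0.0]
wrist_force: [0.3, 0.3, -1.4]
grip_width: 0.0143
finger_force: 4.0
```

```bash
python3 -c "from h import *;disc()"
```

```text
t 11.97 tcp [ 0.5813 -0.2366  0.157 ] head 73.4 dxyz mm [ 1.   1.1 24.1] yaw 0.0001 zax [-0.  0. -1.] w 0.0143 F [ 0.3  0.3 -1.4] T [-0.   -0.09 -0.01]
n [ 0.145 -0.104  0.984] off 10.3 face ctr bowl [0.0039 0.003  0.0245] res 0.0002 bar ang 13.4 extent along [-0.0241  0.0302] perp -0.0002
tcp rel disc: along bar 0.0109 perp -0.0003 above face 0.0097
```

Emit:
play_rows(commands=[{"claw":0,"dx":1.1,"dy":4.5,"dz":0,"yaw":0},{"claw":0,"dx":0,"dy":0,"dz":2,"yaw":0},{"claw":0,"dx":0,"dy":0,"dz":2,"yaw":0},{"claw":0,"dx":0,"dy":0,"dz":2,"yaw":0},{"claw":0,"dx":0,"dy":0,"dz":2,"yaw":0},{"claw":0,"dx":0,"dy":0,"dz":0,"yaw":0},{"claw":0,"dx":0,"dy":0,"dz":0,"yaw":0}], grip_force=3)

```text
t: 12.95
tcp_pos: [0.586, -0.237, 0.1491]
tool_rot: [2.519, 1.877, 0.0]
wrist_force: [0.1, 0.2, -2.2]
grip_width: 0.0139
finger_force: 3.0
```

```bash
python3 -c "from h import *;disc()"
```

```text
t 12.95 tcp [ 0.586  -0.237   0.1491] head 73.38 dxyz mm [ 0.1 -3.5 16.2] yaw -0.0003 zax [ 0. -0. -1.] w 0.0139 F [ 0.1  0.2 -2.2] T [-0.02 -0.07  0.04]
```

```bash
sed -i 's/ms\[0\]/ms[0]/; s/for m in ctrl.masks_of("wrist","plate_coarse"):/for m in (ctrl.masks_of("wrist","plate_coarse")+ctrl.masks_of("wrist","plate_fine")+[{"mask":d>0}]):/' h.py; python3 -c "from h import *;disc()"
```

```text
t 13.05 tcp [ 0.586  -0.237   0.1492] head 73.38 dxyz mm [ 0.1 -3.5 16.3] yaw -0.0003 zax [ 0. -0. -1.] w 0.014 F [-0.  -0.5 -1.9] T [-0.01 -0.07 -0.01]Traceback (most recent call last):
  File "<string>", line 1, in <module>
    from h import *;disc()
                    ~~~~^^
  File "h.py", line 44, in disc
    for m in (ctrl.masks_of("wrist","plate_coarse")+ctrl.masks_of("wrist","plate_fine")+[{"mask":d>0}]):
                                                    ~~~~~~~~~~~~~^^^^^^^^^^^^^^^^^^^^^^
ValueError: it knows: beaker_mid, bowl_floor, bowl_rim, petri_mid, plate_coarse, plate_coarse_grip, plate_fine_grip
```

```bash
sed -i 's/"plate_fine")+\[{"mask":d>0}\]/"plate_fine_grip")/' h.py; python3 -c "from h import *;disc()"
```

```text
t 13.15 tcp [ 0.5861 -0.237   0.1492] head 73.38 dxyz mm [ 0.1 -3.6 16.3] yaw -0.0003 zax [ 0. -0. -1.] w 0.014 F [-0.  -1.4 -2.4] T [-0.03 -0.   -0.03]
n [ 0.144 -0.103  0.984] off 10.2 face ctr bowl [ 0.0019 -0.0014  0.0166] res 0.0002 bar ang 13.9 extent along [-0.0239  0.0302] perp -0.0001
tcp rel disc: along bar 0.011 perp -0.0002 above face 0.0096
```

Emit:
play_rows(commands=[{"claw":0,"dx":1.6,"dy":0.5,"dz":1.9,"yaw":0},{"claw":0,"dx":1.6,"dy":0.4,"dz":1.9,"yaw":0},{"claw":0,"dx":0,"dy":0,"dz":0,"yaw":0}])

```text
t: 13.68
tcp_pos: [0.5877, -0.234, 0.145]
tool_rot: [-2.519, -1.877, 0.0]
wrist_force: [-0.3, 0.7, -1.1]
grip_width: 0.0138
finger_force: 3.0
```

Emit:
play_rows(commands=[{"claw":0,"dx":1,"dy":0.3,"dz":1.8,"yaw":0},{"claw":0,"dx":1,"dy":0.3,"dz":1.8,"yaw":0},{"claw":0,"dx":0,"dy":0,"dz":0,"yaw":0}])

```text
t: 14.05
tcp_pos: [0.5885, -0.2326, 0.1416]
tool_rot: [-2.519, -1.877, 0.001]
wrist_force: [-2.4, -3.1, 0.4]
grip_width: 0.0142
finger_force: 3.0
```

```bash
python3 -c "from h import *;disc()"
```

```text
t 14.05 tcp [ 0.5885 -0.2326  0.1416] head 73.39 dxyz mm [-4.9 -4.6  8.7] yaw -0.0002 zax [-0.001 -0.    -1.   ] w 0.0142 F [-2.4 -3.1  0.4] T [-0.5   0.59  0.01]
n [ 0.145 -0.103  0.984] off 10.2 face ctr bowl [ 0.0022 -0.0012  0.0078] res 0.0003 bar ang 13.6 extent along [-0.0223  0.0304] perp -0.0002
tcp rel disc: along bar 0.0114 perp -0.0003 above face 0.0095
```

The plate is now well inside the bowl and aligned with the tongue. Releasing it and backing off upward.

Emit:
play_rows(commands=[{"claw":0.4,"dx":0,"dy":0,"dz":0,"yaw":0},{"claw":0.4,"dx":0,"dy":0,"dz":0,"yaw":0},{"claw":0.4,"dx":0,"dy":0,"dz":0,"yaw":0},{"claw":0.4,"dx":0,"dy":0,"dz":-8,"yaw":0},{"claw":0.4,"dx":0,"dy":0,"dz":-8,"yaw":0},{"claw":0.4,"dx":0,"dy":0,"dz":0,"yaw":0},{"claw":0.4,"dx":0,"dy":0,"dz":0,"yaw":0}])

```text
t: 15.08
tcp_pos: [0.589, -0.2324, 0.1578]
tool_rot: [2.519, 1.877, 0.0]
wrist_force: [-0.3, -0.3, -0.3]
grip_width: 0.0369
finger_force: 0.0
```

```bash
python3 -c "from h import *;disc()"
```

```text
t 15.07 tcp [ 0.589  -0.2324  0.1578] head 73.38 dxyz mm [-5.1 -5.  24.9] yaw -0.0003 zax [ 0. -0. -1.] w 0.0369 F [-0.3 -0.3 -0.3] T [-0.   -0.09  0.05]
n [0.007 0.004 1.   ] off 0.5 face ctr bowl [ 0.0037  0.0002 -0.0002] res 0.0019 bar ang 14.8 extent along [-0.0321  0.024 ] perp -0.0011
tcp rel disc: along bar 0.0182 perp -0.0049 above face 0.0297
```

It is seated: face flush (−0.2 mm) and 0.5° off parallel. Backing away for one check.

Emit:
play_rows(commands=[{"claw":0.4,"dx":0,"dy":0,"dz":-30,"yaw":0},{"claw":0.4,"dx":0,"dy":0,"dz":-50,"yaw":0},{"claw":0.4,"dx":0,"dy":0,"dz":-50,"yaw":0},{"claw":0.4,"dx":0,"dy":0,"dz":0,"yaw":0},{"claw":0.4,"dx":0,"dy":0,"dz":0,"yaw":0}])

```text
t: 15.85
tcp_pos: [0.5885, -0.2322, 0.2868]
tool_rot: [-2.518, -1.877, 0.001]
wrist_force: [-0.3, -1.6, -0.6]
grip_width: 0.0366
finger_force: 0.0
```

```bash
python3 - <<'E'
from h import *
seat(("side","wrist"),"p9");disc()
E
```

```text
t 15.85 tcp [ 0.5885 -0.2322  0.2868] head 73.38 dxyz mm [ -5.2  -4.4 153.9] yaw -0.0003 zax [-0.001  0.    -1.   ] w 0.0366 F [-0.3 -1.6 -0.6] T [-0.03 -0.03  0.03]
side [186.2, 291.5] 33 n in bowl [0.975 0.092 0.205] off deg 78.2 face z mm 153.1 mid [25.9  3.4]
wrist [175.6, 319.9] 3563 n in bowl [0.002 0.003 1.   ] off deg 0.2 face z mm -0.4 mid [-0.  -2.5]
   bar 623 [ 0.006  -0.0007  0.0376] 14.2
t 16.05 tcp [ 0.5882 -0.2321  0.286 ] head 73.38 dxyz mm [ -5.3  -3.8 153.1] yaw -0.0003 zax [-0.002  0.001 -1.   ] w 0.0364 F [-0.4  0.3 -0.9] T [-0.06 -0.01 -0.02]
n [0.003 0.003 1.   ] off 0.2 face ctr bowl [-0.0021 -0.0019 -0.0001] res 0.0003 bar ang 14.2 extent along [-0.0265  0.03  ] perp -0.0011
tcp rel disc: along bar 0.0868 perp -0.02 above face 0.1418
```

View pics/p9_wrist.png

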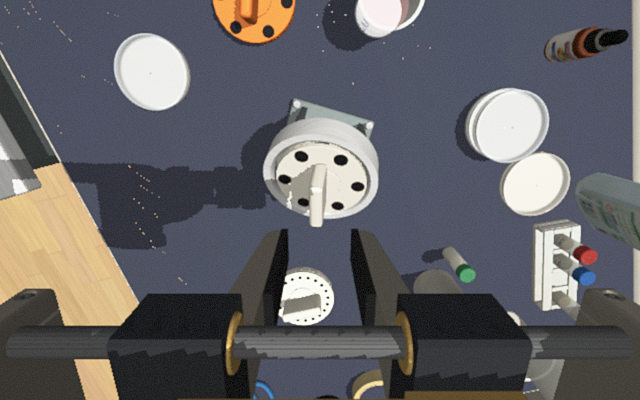

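The wrist view shows the six-cell plate flush in the bowl at (320,170), with the gripper clear of it and the other things undisturbed.

```bash
python3 -c "from rig import ctrl;print(ctrl.close_job())"
```

```text
the job is handed in; nothing more can be done
None
```

The white six-cell plate is home in the bowl, flush with the rim (face within 0.5 mm, 0.2° off parallel, about 3 mm off the axis), and let go; the job was handed in after about 16 s, and no verdict was shown.

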